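# Start the bench fume fan at speed four

## Robot

A 6-joint arm with a two-finger parallel gripper is mounted at the origin on the work surface. World frame = base frame: x ahead of the robot, y to its left, z up, the work surface at z = 0. Lengths are in m, angles in rad, forces in N, time in s.
With the tool pointing down it reaches from about 0.35 to 0.975 m from the base axis. Payload 4.9 kg.
Tool frame: the origin (TCP) lies on the centre line of the jaws, within the pads' length; the fingertips stand 14 mm ahead of it and the grasp point (between the pads) lies 5 mm behind it; z points along the fingers, y is the line along which they close (so a half turn about z gives the same grasp; the last joint's range is limited). The gripper opens to 85 mm and grips with 20 to 120 N. Pads are 22 mm wide; open, the fingers measure 114 mm over their backs; the gripper's body (76 mm by 85 mm) begins 54 mm behind the grasp point. The pads swing forward as they close: fully open they stand 13 mm farther back than shut.
Start: joints at [-1.353, 0.053, 1.613, -0, 1.476, -0.119], TCP at [0.207, -0.59, 0.217] pointing down, gripper open.
Joint ranges: [-3.01, 3.01], [-1.01, 2.22], [0.06, 2.58], [-1.02, 4.17], [0.09, 2.62], [-3.14, 3.14]. Speed limits (rad/s): [2.57, 2.57, 3.14, 3.14, 3.14, 3.14].

## Interface

Orientations are given as a unit quaternion [w, x, y, z].
In Python, from plant import * gives the robot as it stands.
- The arm moves only by the tool send_rows, never from a script. Its argument "steps" is a list of rows, each an object with "translation": the shift along the tool's x, y, z in cm, a list of three; "delta_rot": the turn, a rotation vector about the tool's x, y, z in rad, a list of three; "jaw": the finger opening in cm, from 0 to 8.54. In form: [{"translation": [dx, dy, dz], "delta_rot": [rx, ry, rz], "jaw": jaw}, ...]. A call has exactly 8 rows; each row is the pose to reach, as a shift and turn from the pose commanded when the call began, along the tool's axes at that moment; what a row does not reach only later rows make up. A row lasts 1/10 s, in which the tool goes at most 50 mm and 8.59 degrees, less where a joint would pass 70% of its speed; a pose out of reach is approached as far as the arm can. A call with a gripper value outside its range is refused whole. The fingers move at their own pace and stop on an object; the grip force is fixed at half the most. Time passes only in rows, so rows that repeat a pose let the fingers close, or fill a call up. It gives the time, the measured TCP pose, the force, the opening and the grip force at its end, in the units of the state.
- state(): the state, without advancing time (a new reading comes with each control period).
- grab_frame(name): name is "side" or "top" or "wrist"; returns a dict with "pixels" (400x640x3 uint8, blue, green, red), "range_z" (400x640 float32, m along the optical axis (not along the pixel's ray), 0 where there is no reading), "fx", "fy", "cx", "cy" (pixels), "rvec" (rotation vector, rad) and "tvec" (3), from world to camera coordinates, as OpenCV has them. Camera axes: x right, y down, z forward; pixel columns grow to the right and rows downward; lengths in m; the calibration is good to about 2 mm. A picture is of the moment at which its call begins.
- job_done(): hands the job in; it is judged then, once.
The state is a dict: "time": time; "joint_pos": joint angles; "joint_vel": joint speeds; "joint_efforts": joint torques, N m; "tool_pos": TCP position; "tool_rot": TCP orientation; "contact_force": force on the tool from outside, world axes, zero at the start; "ft_torque": the same for the moment, N m; "gripper_width": opening from 0.0 (shut) to 1.0 (fully open); "grasp_force": force on a finger pad.
Only numpy, scipy, OpenCV 4.12 (cv2) and the standard library are available. Lean on these libraries where they do the work, as an engineer would, in place of code of your own. Each camera call takes 0.05 s, during which the arm holds its last target. There are 200 camera calls.

## Task

Start the fume extractor from the grey control box on the glassworking bench: with a fingertip, push the pointer of the bar selector round clockwise, click by click, to speed 4 (the fourth click from the off stop, marked with four dots) and never past it. Then push the start button all the way down and let it come up again. Do not pinch or force the selector, and leave the round dimmer knob and the loose things on the bench alone.

Things in the scene. Friction and masses are not known exactly. Their poses are not given: they have to be found in the camera images.
- box: Control box, fixed to the bench: 210 (x) x 270 (y) x 70 mm high, origin at the centre of its underside, its flat top panel at 70 mm. +x points to its far side, +y to its left, z up; at yaw 0 its near side faces the robot.
- selector (a joint): Turn of the black bar selector (speed switch). Value in rad: 0 at the off stop, growing CLOCKWISE seen from above; a click every 45 degrees (0.785), seven positions 0 to 6, stop at 4.712; speed 4 = 3.142. Starts at off, 1 or 2. About 0.08 N m (2.5 N at 33 mm) to leave a click, falling to nothing half-way to the next, into which it then snaps by itself and stays.
- selector_axis (a point): Point on the selector's vertical turning axis, 16 mm above the panel, at x = -5, y = +50 mm in the box's frame. Round hub 36 mm in diameter, 2 to 18 mm above the panel. Black lines on the panel 50 to 57 mm from the axis mark the clicks, each with as many dots outside it as its number (off: none).
- selector_tip (a point): Middle of the pointer's end face, 48 mm from the axis. The pointer is an upright bar 12 mm wide, 4 to 28 mm above the panel, reaching 48 mm one way (white line on top) and 18 mm the other. At selector value v it points 135 degrees minus v counter-clockwise from the box's +x axis: off to -x,+y, speed 3 to +x, speed 4 to +x,-y.
- start (a joint): Black start button in a steel collar (44 mm in diameter, 12 mm high), on the panel at x = +40, y = -85 mm in the box's frame. Value in m: 0 up, 0.006 fully down; springs back; fully down takes 5 N.
- start_top (a point): Centre of the start button's top, 28 mm in diameter, 22 mm above the panel when up.
- dimmer (a joint): Lamp dimmer, to be left alone: plain round knob 34 mm in diameter, 18 mm high. Value in rad, 0 at the start.
- dimmer_top (a point): Centre of the dimmer's top, 19 mm above the panel, at x = -60, y = -85 mm in the box's frame.
- jar: Amber glass jar with a steel cap, loose, to be left alone: 64 mm in diameter, 95 mm high, origin at the centre of its underside; it stands to the left (+y) of the box.
- mould: Dark marble mould, loose, to be left alone: block 60 x 60 x 30 mm, origin at the centre of its underside; to the right (-y) of the box.
- paddle: Dark paddle with a wooden handle, lying loose, to be left alone: 200 mm long along its y, 60 mm wide, 20 mm high, origin at the blade's underside near the handle; beyond the box (+x).

How it is judged:
By the outcome, as a careful person would: the job done as asked, in the order asked, and still so for the second after the job is handed in, with the robot touching nothing.
It also fails if it takes over 54 s, if anything falls off the work surface, if the arm or the gripper's body presses on something with over 40 N, if the wrist force passes 120 N, or if a joint passes its speed limit or range.

## Working session

There is one attempt and no reset: what is moved stays moved. The work goes in short steps, Python scripts to look and compute and a tool call to move; the robot and the scene stay as the last step left them, time stands still between calls to the robot, and variables do not carry over. Pictures are saved under pics/ and viewed, at most 10 in all, crops included, and the job is handed in when it is done.

Besides the shell and the picture viewer there is one more tool, called after ">>>" as a command line: name --argument value ..., lists and objects as JSON in quotes. send_rows: Moves the arm, as the interface text tells. Its arguments: {"type":"object","properties":{"steps":{"type":"array","items":{"type":"object","properties":{"translation":{"type":"array","items":{"type":"number"}},"delta_rot":{"type":"array","items":{"type":"number"}},"jaw":{"type":"number"}}}}},"required":["steps"]}

```bash
mkdir -p pics; cat > h.py <<'E'
from plant import *
import numpy as np, cv2, pickle
def grab(n):
    f=grab_frame(n); pickle.dump(f,open(f'pics/{n}.pkl','wb')); return f
def load(n): return pickle.load(open(f'pics/{n}.pkl','rb'))
def ray(f,u,v):
    R=cv2.Rodrigues(np.array(f['rvec'],float))[0]; t=np.array(f['tvec'],float).ravel()
    return -R.T@t, R.T@np.array([(u-f['cx'])/f['fx'],(v-f['cy'])/f['fy'],1])
def atz(f,u,v,z):
    c,d=ray(f,u,v); return c+d*(z-c[2])/d[2]
def dep(f,u,v):
    c,d=ray(f,u,v); return c+d*f['range_z'][int(v),int(u)]
def proj(f,P):
    return cv2.projectPoints(np.array(P,float).reshape(-1,1,3),np.array(f['rvec'],float),np.array(f['tvec'],float),np.array([[f['fx'],0,f['cx']],[0,f['fy'],f['cy']],[0,0,1]]),None)[0].reshape(-1,2)
E
python3 - <<'E'
from h import *
s=state(); print({k:np.round(v,3) for k,v in s.items()})
for n in ['top','side']:
    f=grab(n); cv2.imwrite(f'pics/{n}0.png',f['pixels']); print(n,ray(f,f['cx'],f['cy']))
E
```

```text
{'time': np.float64(0.0), 'joint_pos': array([-1.353,  0.053,  1.614,  0.   ,  1.476, -0.119]), 'joint_vel': array([ 0.   ,  0.001, -0.   ,  0.001,  0.   , -0.001]), 'joint_efforts': array([-2.0000e-03, -3.9369e+01, -3.7017e+01, -0.0000e+00,  7.0000e-03,
       -0.0000e+00]), 'tool_pos': array([ 0.206, -0.589,  0.216]), 'tool_rot': array([-0.001,  0.986,  0.168, -0.   ]), 'contact_force': array([-0.299,  0.645, -0.7  ]), 'ft_torque': array([-0.028, -0.008,  0.005]), 'grasp_force': np.float64(0.0), 'gripper_width': np.float64(1.003)}
top (array([0.37352841, 0.06536154, 1.14118793]), array([ 0.19945564, -0.02843769, -0.97949413]))
side (array([0.31035856, 0.70500236, 0.80672543]), array([ 0.28269759, -0.63443954, -0.71942237]))
```

View pics/top0.png

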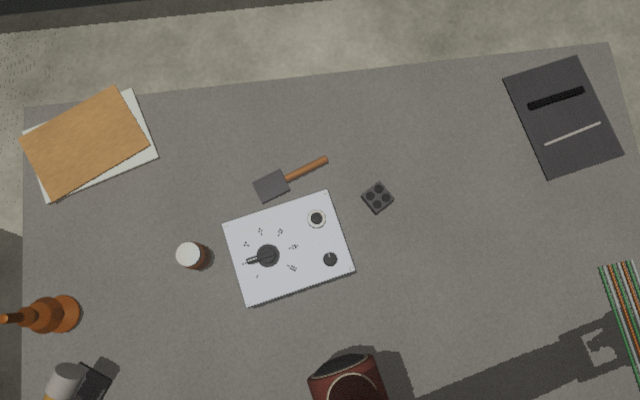

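The top view shows the box at about (288,248), with panel corners near (222,224), (328,190), (355,271) and (247,307). The selector hub is at (268,256), its pointer aims at (247,261), start is at (316,218) and the dimmer is at (330,259).

```bash
python3 - <<'E'
from h import *
f=load('top'); p=f['pixels'][180:320,210:370]
cv2.imwrite('pics/top1.png',cv2.resize(p,None,fx=5,fy=4.285714/1*1.0 if 0 else 4.2857,interpolation=cv2.INTER_CUBIC) if 0 else cv2.resize(p,(686,600),interpolation=cv2.INTER_CUBIC))
E
```

```text
(no output)
```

View pics/top1.png

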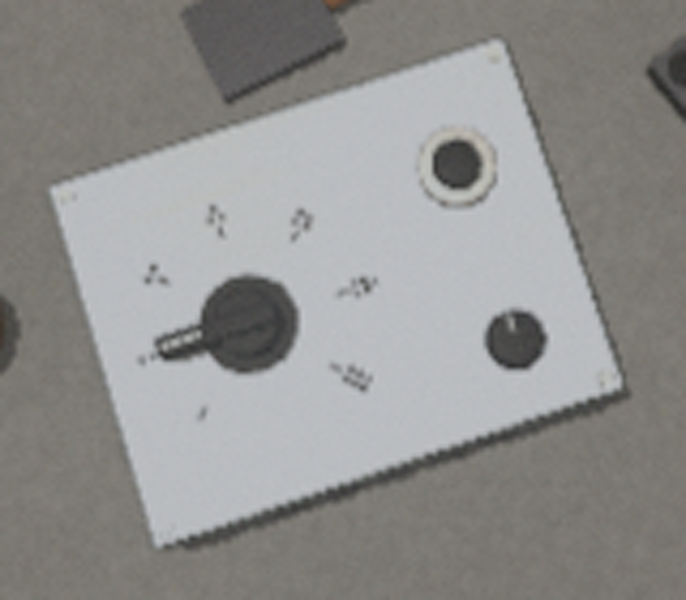

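The enlarged crop has panel corners at (50,188), (500,40), (624,385) and (157,548). The pointer ends near (160,347), on the one-dot mark, so the selector is at speed 1. Start is at (457,164) and the dimmer at (516,337).

```bash
cat >> h.py <<'E'
def fit(B,W):
    B=np.array(B);W=np.array(W)[:,:2];b=B-B.mean(0);w=W-W.mean(0)
    a=np.arctan2((b[:,0]*w[:,1]-b[:,1]*w[:,0]).sum(),(b*w).sum()); R=np.array([[np.cos(a),-np.sin(a)],[np.sin(a),np.cos(a)]])
    t=W.mean(0)-R@B.mean(0); return a,t,R,W-(B@R.T+t)
E
python3 - <<'E'
from h import *
f=load('top'); k=160/686
g=lambda u,v:(210+(u+.5)*k-.5,180+(v+.5)*k-.5)
C=[(50,188),(500,40),(624,385),(157,548)]
W=[atz(f,*g(*c),.07) for c in C]; B=[(.105,.135),(.105,-.135),(-.105,-.135),(-.105,.135)]
W+= [atz(f,*g(457,164),.09),atz(f,*g(516,337),.089)]; B+=[(.04,-.085),(-.06,-.085)]
a,t,R,r=fit(B,W); print('yaw',a,np.degrees(a),'t',t); print(np.round(r*1e3,1))
print('panel z by depth',dep(f,270,290),dep(f,335,235))
Q=lambda x,y:R@np.array([x,y])+t
print('axis',Q(-.005,.05),'start',Q(.04,-.085),'dimmer',Q(-.06,-.085))
c=atz(f,*g(160,347),.095)[:2]-Q(-.005,.05); print('tip',np.linalg.norm(c),np.degrees(np.arctan2(c[1],c[0])-a))
s=load('side'); print('side px', proj(s,[[*Q(*b),.07] for b in B[:4]]))
E
```

```text
yaw 0.20782939138811377 11.907746985311457 t [0.48707021 0.13659407]
[[-1.7 -3.7]
 [-4.1  3. ]
 [ 2.6  2.9]
 [ 3.4 -2.3]
 [-0.6 -0.1]
 [ 0.4  0.2]]
panel z by depth [0.39216547 0.18705981 0.06961453] [0.50037425 0.02219863 0.06938538]
axis [0.47186098 0.18448645] start [0.54374805 0.06167664] dimmer [0.44589994 0.04104299]
tip 0.04619060595934214 88.33414427068
side px [[287.53620365 297.42500656]
 [319.7317049  189.55701933]
 [420.8869707  203.81166909]
 [409.75985629 318.77447628]]
```

View pics/side0.png

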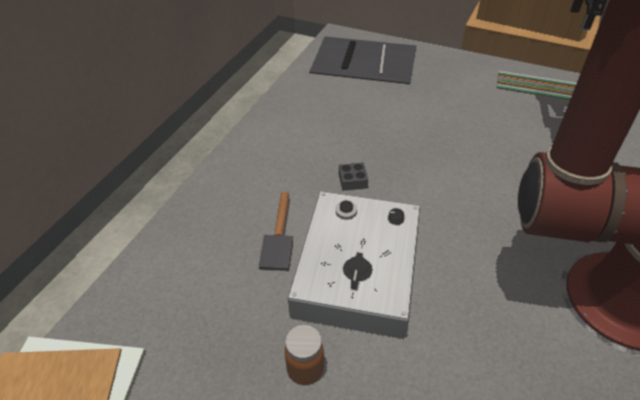

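The side view agrees with the fitted pose to about 3 px and shows the pointer toward the jar, so speed 1. I'll shut the gripper and hover over the box.

>>> send_rows --steps '[{"translation": [4,-3.2,-1],"delta_rot": [0,0,-0.07],"jaw": 0},{"translation": [8,-6.4,-2],"delta_rot": [0,0,-0.15],"jaw": 0},{"translation": [12,-9.6,-3],"delta_rot": [0,0,-0.25],"jaw": 0},{"translation": [16,-12.8,-4],"delta_rot": [0,0,-0.35],"jaw": 0},{"translation": [20,-16,-5],"delta_rot": [0,0,-0.45],"jaw": 0},{"translation": [24,-19.2,-6],"delta_rot": [0,0,-0.55],"jaw": 0},{"translation": [28,-22.4,-6],"delta_rot": [0,0,-0.65],"jaw": 0},{"translation": [32,-25.6,-6],"delta_rot": [0,0,-0.75],"jaw": 0}]'

```text
time: 0.9
tool_pos: [0.4165, -0.2538, 0.2776]
tool_rot: [0.0, 0.855, 0.519, 0.0]
contact_force: [-0.0, -0.9, -0.3]
gripper_width: 0.002
grasp_force: 0.0
```

```bash
cat >> h.py <<'E'
from scipy.spatial.transform import Rotation as Ro
def goto(p,psi):
    s=state(); q=s['tool_rot']; R=Ro.from_quat([q[1],q[2],q[3],q[0]])
    T=Ro.from_matrix(np.array([[np.cos(psi),np.sin(psi),0],[np.sin(psi),-np.cos(psi),0],[0,0,-1]]))
    print('t',round(float(s['time']),2),'pos',np.round(s['tool_pos'],4),'F',np.round(s['contact_force'],2),'w',np.round(s['gripper_width'],3),'q',np.round(s['joint_pos'],2))
    print('move cm',np.round(R.inv().apply(np.array(p)-s['tool_pos'])*100,2),'rot',np.round((R.inv()*T).as_rotvec(),3))
E
python3 -c "
from h import *
goto([.40,.17,.28],np.radians(101.9))"
```

```text
t 0.9 pos [ 0.4165 -0.2538  0.2776] F [-0.03 -0.92 -0.26] w 0.002 q [-0.7  -0.31  1.85  0.    1.61 -0.22]
move cm [ 36.82 -21.04  -0.27] rot [ 0.001  0.001 -0.688]
```

>>> send_rows --steps '[{"translation": [4.1,-2.3,0],"delta_rot": [0,0,-0.08],"jaw": 0},{"translation": [8.2,-4.6,0],"delta_rot": [0,0,-0.16],"jaw": 0},{"translation": [12.3,-7,0],"delta_rot": [0,0,-0.25],"jaw": 0},{"translation": [16.5,-9.4,0],"delta_rot": [0,0,-0.34],"jaw": 0},{"translation": [20.6,-11.8,0],"delta_rot": [0,0,-0.43],"jaw": 0},{"translation": [24.7,-14.1,0],"delta_rot": [0,0,-0.52],"jaw": 0},{"translation": [28.8,-16.5,0],"delta_rot": [0,0,-0.61],"jaw": 0},{"translation": [32.5,-18.6,0],"delta_rot": [0,0,-0.69],"jaw": 0}]'

```text
time: 1.7
tool_pos: [0.4016, 0.1207, 0.2769]
tool_rot: [0.0, 0.629, 0.777, 0.0]
contact_force: [1.0, 0.7, -0.3]
gripper_width: -0.002
grasp_force: 0.0
```

```bash
python3 -c "
from h import *
f=grab('wrist'); cv2.imwrite('pics/wrist0.png',f['pixels']); print(ray(f,f['cx'],f['cy']))
goto([.43,.22,.2],np.radians(101.9))"
```

```text
(array([0.38459937, 0.19599483, 0.43242699]), array([ 0.06264069, -0.29316572, -0.95400734]))
t 1.75 pos [0.4008 0.1259 0.2768] F [-2.75  1.69 -1.55] w -0.003 q [ 0.12 -0.5   1.98  0.01  1.66 -0.1 ]
move cm [8.51 4.9  7.72] rot [ 0.    -0.005  0.011]
```

View pics/wrist0.png

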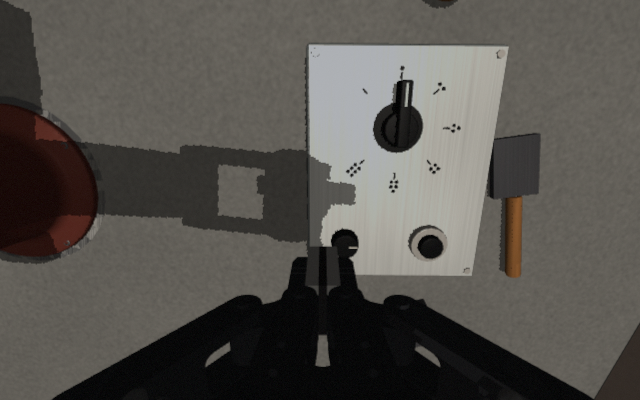

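The wrist view shows panel corners at (307,44), (508,46) and (472,276). The hub is at (398,127), the pointer tip at (405,82) on the one-dot line, and the start top at (431,246).

```bash
python3 - <<'E'
from h import *
f=load('wrist')
W=[atz(f,307,44,.07),atz(f,508,46,.07),atz(f,472,276,.07),atz(f,398,127,.088),atz(f,431,246,.092)]
B=[(-.105,.135),(.105,.135),(.105,-.135),(-.005,.05),(.04,-.085)]
a,t,R,r=fit(B,W); print(np.degrees(a),t); print(np.round(r*1e3,1)); print(np.round(W,4))
Q=lambda x,y:R@np.array([x,y])+t
A=Q(-.005,.05);print('axis',A,'start',Q(.04,-.085),dep(f,431,246),dep(f,396,150))
c=atz(f,405,81,.098)[:2]-A; print('tip',np.linalg.norm(c),np.degrees(np.arctan2(c[1],c[0])-a))
cv2.imwrite('pics/w1.png',cv2.resize(f['pixels'][30:180,330:480],(600,600),interpolation=cv2.INTER_CUBIC))
E
```

```text
11.70222602302813 [0.48441198 0.13624445]
[[ 4.3 -2.1]
 [-1.  -4. ]
 [-0.9  1.7]
 [-2.   1.1]
 [-0.4  3.4]]
[[0.3585 0.245  0.07  ]
 [0.5589 0.2857 0.07  ]
 [0.6137 0.027  0.07  ]
 [0.4673 0.1853 0.088 ]
 [0.5404 0.0645 0.092 ]]
axis [0.46937464 0.18419107] start [0.54082073 0.06112419] [0.54103528 0.06393152 0.09058706] [0.4761622  0.1602446  0.07096239]
tip 0.04585712350289089 90.67483450242838
```

View pics/w1.png

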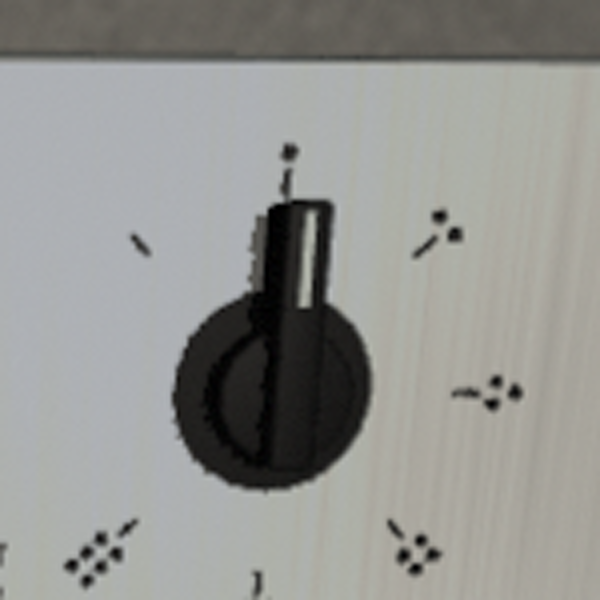

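The crop confirms speed 1: the pointer is on the one-dot line, and off is the dotless line at (140,245). Next I'll move behind the pointer and lower.

```bash
python3 -c "
from h import *
goto([.431,.2152,.097],np.radians(101.8))"
```

```text
t 1.75 pos [0.4008 0.1259 0.2768] F [-2.75  1.69 -1.55] w -0.003 q [ 0.12 -0.5   1.98  0.01  1.66 -0.1 ]
move cm [ 7.97  4.89 18.02] rot [ 0.    -0.005  0.013]
```

>>> send_rows --steps '[{"translation": [3,2,2],"delta_rot": [0,0,0],"jaw": 0},{"translation": [6,4,5],"delta_rot": [0,0,0],"jaw": 0},{"translation": [7.8,4.8,8],"delta_rot": [0,0,0],"jaw": 0},{"translation": [7.8,4.8,11],"delta_rot": [0,0,0],"jaw": 0},{"translation": [7.8,4.8,13],"delta_rot": [0,0,0],"jaw": 0},{"translation": [7.8,4.8,14],"delta_rot": [0,0,0],"jaw": 0},{"translation": [7.8,4.8,14],"delta_rot": [0,0,0],"jaw": 0},{"translation": [7.8,4.8,14],"delta_rot": [0,0,0],"jaw": 0}]'

```text
time: 2.55
tool_pos: [0.434, 0.2048, 0.1381]
tool_rot: [0.0, 0.631, 0.776, 0.001]
contact_force: [1.0, 0.1, -0.9]
gripper_width: 0.004
grasp_force: 0.0
```

```bash
python3 -c "
from h import *
f=grab('wrist'); cv2.imwrite('pics/wrist2.png',f['pixels'])
goto([.431,.2152,.097],np.radians(101.8))"
```

```text
t 2.6 pos [0.4344 0.2049 0.1387] F [-1.06 -0.11 -0.56] w -0.001 q [ 0.29 -0.24  2.02  0.    1.36  0.08]
move cm [ 1.07 -0.13  4.17] rot [ 0.003 -0.    -0.   ]
```

View pics/wrist2.png

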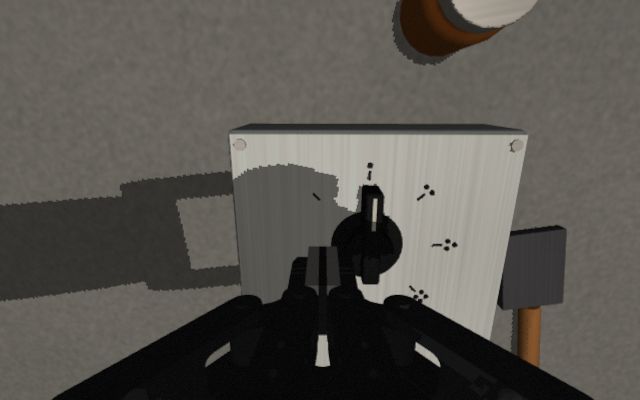

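The shut fingertips are at (322,265), clear on the left of the pointer at (372,190), which is still at 1. The jar is out of the way. Lowering.

>>> send_rows --steps '[{"translation": [1.1,-0.1,1],"delta_rot": [0,0,0],"jaw": 0},{"translation": [1.1,-0.1,2],"delta_rot": [0,0,0],"jaw": 0},{"translation": [1.1,-0.1,3],"delta_rot": [0,0,0],"jaw": 0},{"translation": [1.1,-0.1,3.8],"delta_rot": [0,0,0],"jaw": 0},{"translation": [1.1,-0.1,4.2],"delta_rot": [0,0,0],"jaw": 0},{"translation": [1.1,-0.1,4.2],"delta_rot": [0,0,0],"jaw": 0},{"translation": [1.1,-0.1,4.2],"delta_rot": [0,0,0],"jaw": 0},{"translation": [1.1,-0.1,4.2],"delta_rot": [0,0,0],"jaw": 0}]'

```text
time: 3.4
tool_pos: [0.4306, 0.2155, 0.0957]
tool_rot: [0.0, 0.631, 0.776, 0.0]
contact_force: [-0.4, -1.0, -0.0]
gripper_width: 0.001
grasp_force: 0.0
```

```bash
python3 -c "
from h import *
goto([.431,.2152,.097],np.radians(101.8))
f=grab('wrist'); cv2.imwrite('pics/wrist3.png',f['pixels'])"
```

```text
t 3.4 pos [0.4306 0.2155 0.0957] F [-0.43 -0.98 -0.04] w 0.001 q [ 0.31 -0.19  2.05 -0.    1.28  0.1 ]
move cm [-0.03  0.03 -0.13] rot [ 0.001 -0.    -0.   ]
```

View pics/wrist3.png

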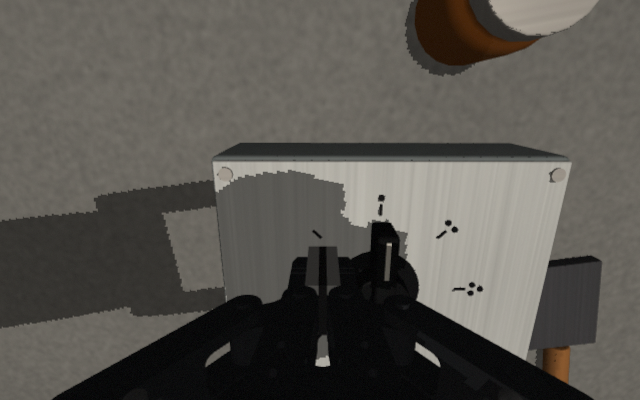

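>>> send_rows --steps '[{"translation": [0,0.6,0],"delta_rot": [0,0,0],"jaw": 0},{"translation": [0,1.15,0],"delta_rot": [0,0,0],"jaw": 0},{"translation": [0.16,1.49,0],"delta_rot": [0,0,0.087],"jaw": 0},{"translation": [0.3,1.84,0],"delta_rot": [0,0,0.175],"jaw": 0},{"translation": [0.4,2.2,0],"delta_rot": [0,0,0.262],"jaw": 0},{"translation": [0.47,2.57,0],"delta_rot": [0,0,0.349],"jaw": 0},{"translation": [0.47,2.57,0],"delta_rot": [0,0,0.349],"jaw": 0},{"translation": [0.47,2.57,0],"delta_rot": [0,0,0.349],"jaw": 0}]'

```text
time: 4.25
tool_pos: [0.4547, 0.2253, 0.0952]
tool_rot: [0.0, 0.755, 0.655, 0.0]
contact_force: [0.2, 0.0, 0.4]
gripper_width: -0.005
grasp_force: 0.0
```

```bash
cat >> h.py <<'E'
A=np.array([.470,.1845]); YAW=np.radians(11.8)
def where():  # finger in polar terms: radius along tool x, d, and psi
    s=state(); q=s['tool_rot']; X=Ro.from_quat([q[1],q[2],q[3],q[0]]).as_matrix()
    d=A-s['tool_pos'][:2]; psi=np.degrees(np.arctan2(X[1,0],X[0,0]))
    print('t',round(float(s['time']),2),'axis in tool cm',np.round(d@X[:2,:2]*100,2),'psi',round(psi,1),'sel deg if aligned',round(135+11.8-psi,1),'z',round(s['tool_pos'][2],4),'Ftool',np.round(X.T@s['contact_force'],2))
E
python3 -c "
from h import *
where()
f=grab('wrist'); cv2.imwrite('pics/wrist4.png',f['pixels'])"
```

```text
t 4.25 axis in tool cm [-3.82  2.09] psi 81.9 sel deg if aligned 64.9 z 0.0952 Ftool [ 0.07  0.18 -0.45]
```

View pics/wrist4.png

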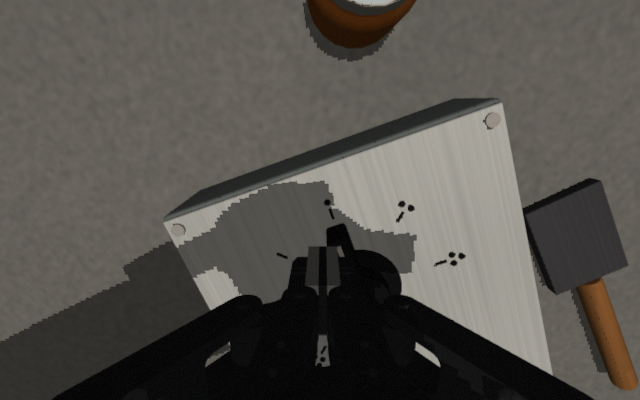

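The pointer tip is at (337,228), still by the one-dot mark at (331,213), and there is no force. The fingertip is narrower than I assumed, about 15 mm, so I'll push closer.

>>> send_rows --steps '[{"translation": [0,0.25,0],"delta_rot": [0,0,0],"jaw": 0},{"translation": [0,0.5,0],"delta_rot": [0,0,0],"jaw": 0},{"translation": [0,0.7,0],"delta_rot": [0,0,0],"jaw": 0},{"translation": [0.06,0.87,0],"delta_rot": [0,0,0.044],"jaw": 0},{"translation": [0.11,1.04,0],"delta_rot": [0,0,0.087],"jaw": 0},{"translation": [0.15,1.21,0],"delta_rot": [0,0,0.131],"jaw": 0},{"translation": [0.15,1.21,0],"delta_rot": [0,0,0.131],"jaw": 0},{"translation": [0.15,1.21,0],"delta_rot": [0,0,0.131],"jaw": 0}]'

```text
time: 5.1
tool_pos: [0.4666, 0.225, 0.0952]
tool_rot: [-0.0, 0.797, 0.604, -0.0]
contact_force: [0.1, -0.5, -0.5]
gripper_width: 0.002
grasp_force: 0.0
```

```bash
python3 -c "
from h import *
where()
f=grab('wrist'); cv2.imwrite('pics/wrist5.png',cv2.resize(f['pixels'][150:350,200:500],(750,500)))"
```

```text
t 5.1 axis in tool cm [-3.81  1.42] psi 74.4 sel deg if aligned 72.4 z 0.0952 Ftool [-0.39  0.27  0.48]
```

View pics/wrist5.png

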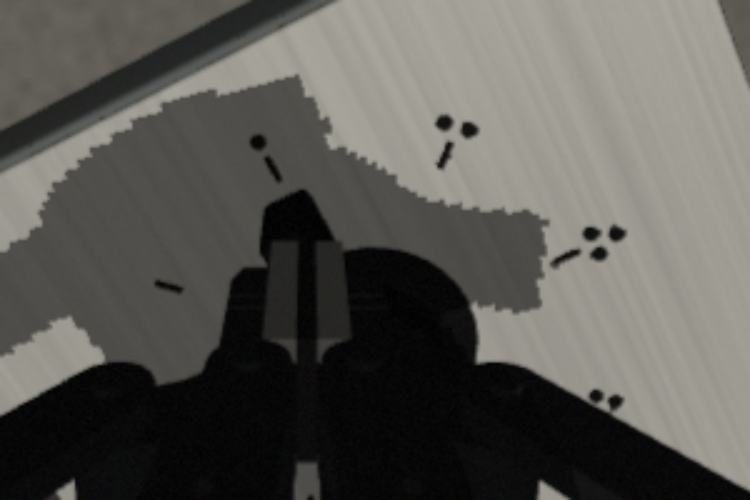

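The pointer at crop (290,215) is still on the one-dot mark at (270,168), and the pads at (305,285) overlap it in the view. I'll check the geometry with depth.

```bash
python3 - <<'E'
from h import *
f=grab('wrist'); s=state(); q=s['tool_rot']; X=Ro.from_quat([q[1],q[2],q[3],q[0]]).as_matrix(); p=np.array(s['tool_pos'])
def tool(u,v): w=dep(f,u,v); return np.round((X.T@(w-p))*1e3,1), np.round(w*1e3,1)
for u,v in [(322,248),(310,248),(336,248),(322,260),(310,275),(336,275),(322,284),(298,262),(348,262),(316,236),(322,230),(308,240)]: print(u,v,*tool(u,v))
print('tip proj',proj(f,[p,p+X@[0,0,.014],p+X@[.011,0,.014],p+X@[.011,.0075,.014],[*(A+.048*np.array([np.cos(YAW+np.pi/2),np.sin(YAW+np.pi/2)])),.098]]))
E
```

```text
322 248 [ 10.6  -1.2 -17.9] [468.3 235.5 113.1]
310 248 [ 10.7  -6.7 -18.1] [462.9 237.1 113.3]
336 248 [ 10.8   5.3 -18.4] [474.6 234.  113.6]
322 260 [ 10.9  -1.2 -30.3] [468.4 235.8 125.5]
310 275 [ 10.7  -5.9 -42.3] [463.8 236.8 137.5]
336 275 [ 11.1   4.3 -43.1] [473.7 234.5 138.3]
322 284 [ 10.6  -1.2 -48.8] [468.3 235.5 144. ]
298 262 [  7.5 -11.9 -25.8] [457.2 235.4 120.9]
348 262 [  7.   10.5 -24.9] [478.5 228.9 120. ]
316 236 [ 5.7 -4.4  7.2] [463.8 231.6  87.9]
322 230 [ 6.1 -1.2 14.8] [467.  231.1  80.4]
308 240 [  76.7   -1.1 -155.5] [486.2 299.1 250.7]
tip proj [[324.25679667 251.44957583]
 [324.1015112  240.43391849]
 [324.12187467 222.36183751]
 [337.54782407 222.35135627]
 [308.99704345 245.89938468]]
```

```bash
cat >> h.py <<'E'
def cloud(f):
    R=cv2.Rodrigues(np.array(f['rvec'],float))[0]; t=np.array(f['tvec'],float).ravel()
    v,u=np.nonzero(f['range_z']>0); d=f['range_z'][v,u]
    P=np.c_[(u-f['cx'])/f['fx']*d,(v-f['cy'])/f['fy']*d,d]
    return (P-t)@R, f['pixels'][v,u].astype(int).sum(1)//3
E
python3 - <<'E'
from h import *
s=state(); q=s['tool_rot']; X=Ro.from_quat([q[1],q[2],q[3],q[0]]).as_matrix(); p=np.array(s['tool_pos'])
for n in ['side','wrist']:
    P,g=cloud(grab(n)); T=(P-p)@X*1e3
    m=(abs(T[:,0])<25)&(abs(T[:,1])<25); print(n)
    for z in range(-60,26,6):
        k=m&(T[:,2]>=z)&(T[:,2]<z+6)
        if k.sum(): print(z,k.sum(),'x',T[k,0].min().round(),T[k,0].max().round(),'y',T[k,1].min().round(),T[k,1].max().round(),'g',g[k].mean())
E
```

```text
side
-60 41 x 8.0 16.0 y -25.0 21.0 g 75.8048780487805
-54 24 x 8.0 15.0 y -13.0 8.0 g 73.33333333333333
-48 31 x 3.0 14.0 y -13.0 14.0 g 72.29032258064517
-42 32 x 4.0 14.0 y -13.0 14.0 g 72.21875
-36 41 x -2.0 15.0 y -14.0 15.0 g 69.2439024390244
-30 33 x -4.0 15.0 y -13.0 14.0 g 68.96969696969697
-24 26 x 9.0 14.0 y -12.0 12.0 g 73.11538461538461
-18 5 x 7.0 14.0 y -7.0 3.0 g 83.8
-6 22 x -3.0 9.0 y -9.0 1.0 g 67.0909090909091
0 20 x -12.0 10.0 y -10.0 3.0 g 64.05
6 18 x -13.0 10.0 y -10.0 -0.0 g 65.16666666666667
12 14 x -14.0 10.0 y -10.0 -0.0 g 66.78571428571429
18 41 x -23.0 22.0 y -24.0 25.0 g 117.70731707317073
24 505 x -25.0 25.0 y -25.0 25.0 g 141.9762376237624
wrist
-60 1143 x -12.0 14.0 y -25.0 25.0 g 7.9011373578302715
-54 727 x -11.0 13.0 y -18.0 16.0 g 19.99312242090784
-48 387 x 6.0 12.0 y -15.0 12.0 g 23.051679586563306
-42 497 x 6.0 12.0 y -15.0 13.0 g 17.81891348088531
-36 425 x 6.0 12.0 y -15.0 13.0 g 18.88705882352941
-30 392 x 6.0 12.0 y -14.0 13.0 g 18.306122448979593
-24 275 x 6.0 12.0 y -14.0 12.0 g 20.072727272727274
-18 29 x 10.0 11.0 y -7.0 5.0 g 31.896551724137932
-6 105 x -3.0 7.0 y -11.0 1.0 g 9.685714285714285
0 119 x 0.0 7.0 y -11.0 3.0 g 4.949579831932773
6 210 x -25.0 7.0 y -11.0 25.0 g 4.623809523809523
12 164 x -23.0 7.0 y -11.0 25.0 g 4.621951219512195
18 136 x -23.0 16.0 y -11.0 25.0 g 10.080882352941176
24 4736 x -25.0 25.0 y -25.0 25.0 g 85.828125
```

Both cameras agree that the real fingertips end about 16 mm behind the reported TCP, at z ≈ 0.111. They have passed above the pointer, which is untouched at speed 1. I'll go back behind it and lower about 30 mm more.

```bash
python3 -c "
from h import *
goto([.431,.2152,.066],np.radians(101.8))"
```

```text
t 5.3 pos [0.4665 0.225  0.0952] F [-0.84 -0.14 -0.37] w 0.003 q [ 0.31 -0.1   1.97 -0.    1.27  0.58]
move cm [-1.9  -3.15  2.92] rot [-0.     0.    -0.479]
```

>>> send_rows --steps '[{"translation": [-0.5,-1,0],"delta_rot": [0,0,-0.12],"jaw": 0},{"translation": [-1,-2,0],"delta_rot": [0,0,-0.24],"jaw": 0},{"translation": [-1.5,-3,0],"delta_rot": [0,0,-0.36],"jaw": 0},{"translation": [-1.9,-3.15,0],"delta_rot": [0,0,-0.479],"jaw": 0},{"translation": [-1.9,-3.15,0.8],"delta_rot": [0,0,-0.479],"jaw": 0},{"translation": [-1.9,-3.15,1.5],"delta_rot": [0,0,-0.479],"jaw": 0},{"translation": [-1.9,-3.15,1.9],"delta_rot": [0,0,-0.479],"jaw": 0},{"translation": [-1.9,-3.15,1.9],"delta_rot": [0,0,-0.479],"jaw": 0}]'

```text
time: 6.1
tool_pos: [0.4304, 0.215, 0.0749]
tool_rot: [-0.001, 0.631, 0.775, -0.001]
contact_force: [0.6, 0.7, 0.8]
gripper_width: 0.003
grasp_force: 0.0
```

```bash
cat >> h.py <<'E'
def tip(n='wrist'):  # lowest gripper pads above panel, in world z, and cloud of dark selector bar
    s=state(); q=s['tool_rot']; X=Ro.from_quat([q[1],q[2],q[3],q[0]]).as_matrix(); p=np.array(s['tool_pos'])
    P,g=cloud(grab(n)); T=(P-p)@X*1e3
    m=(abs(T[:,1])<6)&(T[:,0]>8)&(T[:,0]<13)&(T[:,2]<0); print('tip tool z',T[m,2].max(),'world',P[m,2].min())
    r=P[:,:2]-A; R=np.hypot(*r.T); k=(P[:,2]>.078)&(P[:,2]<.101)&(R>.03)&(R<.052)&(g<60)
    th=np.degrees(np.arctan2(r[k,1],r[k,0]))
    print('dark pts',k.sum(),'sel value deg pctl',np.round(np.percentile((146.8-th+90)%360-90,[2,10,25,50,75,90,98]),0) if k.sum() else '')
E
python3 -c "
from h import *
where(); tip()"
```

```text
t 6.1 axis in tool cm [-3.79  3.25] psi 101.7 sel deg if aligned 45.1 z 0.0749 Ftool [ 0.57  0.68 -0.77]
tip tool z -16.221415841550986 world 0.09107573253862901
dark pts 1400 sel value deg pctl [18. 37. 39. 44. 50. 53. 55.]
```

Tip at 0.091, selector at 45° as expected. Lower 9 mm more and push.

>>> send_rows --steps '[{"translation": [0,0,0.5],"delta_rot": [0,0,0],"jaw": 0},{"translation": [0,0,0.9],"delta_rot": [0,0,0],"jaw": 0},{"translation": [0,0.6,0.9],"delta_rot": [0,0,0],"jaw": 0},{"translation": [0,1.15,0.9],"delta_rot": [0,0,0],"jaw": 0},{"translation": [0.16,1.49,0.9],"delta_rot": [0,0,0.087],"jaw": 0},{"translation": [0.3,1.84,0.9],"delta_rot": [0,0,0.175],"jaw": 0},{"translation": [0.36,2.02,0.9],"delta_rot": [0,0,0.218],"jaw": 0},{"translation": [0.36,2.02,0.9],"delta_rot": [0,0,0.218],"jaw": 0}]'

```text
time: 6.95
tool_pos: [0.4506, 0.2229, 0.0674]
tool_rot: [0.0, 0.712, 0.703, -0.0]
contact_force: [-1.2, -1.1, 1.2]
gripper_width: 0.002
grasp_force: 0.5
```

```bash
python3 -c "
from h import *
where(); tip(); tip('side')"
```

```text
t 6.95 axis in tool cm [-3.82  1.99] psi 89.3 sel deg if aligned 57.5 z 0.0674 Ftool [-1.08 -1.21 -1.23]
tip tool z -0.0894971200518755 world 0.06745697598068796
dark pts 1444 sel value deg pctl [40. 43. 49. 54. 60. 62. 65.]
tip tool z -0.0543153798912414 world 0.06736531356855067
dark pts 56 sel value deg pctl [46. 49. 52. 55. 60. 67. 69.]
```

Contact is made: the pointer is at about 57°, with 1.2 N of resistance. Pushing past the half-way point.

>>> send_rows --steps '[{"translation": [0.1,0.2,0],"delta_rot": [0,0,0.052],"jaw": 0},{"translation": [0.19,0.41,0],"delta_rot": [0,0,0.105],"jaw": 0},{"translation": [0.27,0.62,0],"delta_rot": [0,0,0.157],"jaw": 0},{"translation": [0.34,0.83,0],"delta_rot": [0,0,0.209],"jaw": 0},{"translation": [0.4,1.05,0],"delta_rot": [0,0,0.262],"jaw": 0},{"translation": [0.4,1.05,0],"delta_rot": [0,0,0.262],"jaw": 0},{"translation": [0.4,1.05,0],"delta_rot": [0,0,0.262],"jaw": 0},{"translation": [0.4,1.05,0],"delta_rot": [0,0,0.262],"jaw": 0}]'

```text
time: 7.85
tool_pos: [0.4608, 0.2267, 0.0672]
tool_rot: [0.0, 0.797, 0.604, 0.0]
contact_force: [-0.2, 0.4, -1.2]
gripper_width: -0.001
grasp_force: 0.0
```

```bash
python3 -c "
from h import *
where(); tip(); tip('side');tip('top')"
```

```text
t 7.85 axis in tool cm [-3.81  2.03] psi 74.3 sel deg if aligned 72.5 z 0.0672 Ftool [ 0.34 -0.29  1.23]
tip tool z -0.3929825486124014 world 0.06764154287166857
dark pts 1547 sel value deg pctl [54. 57. 64. 68. 74. 77. 79.]
tip tool z -0.4769484974178715 world 0.06770306305878987
dark pts 37 sel value deg pctl [63. 64. 66. 68. 70. 73. 74.]
tip tool z -329.46137118942005 world 0.3966955830573638
dark pts 0 sel value deg pctl
```

>>> send_rows --steps '[{"translation": [0.08,0.14,0],"delta_rot": [0,0,0.035],"jaw": 0},{"translation": [0.14,0.27,0],"delta_rot": [0,0,0.07],"jaw": 0},{"translation": [0.19,0.41,0],"delta_rot": [0,0,0.105],"jaw": 0},{"translation": [0.25,0.55,0],"delta_rot": [0,0,0.14],"jaw": 0},{"translation": [0.25,0.55,0],"delta_rot": [0,0,0.14],"jaw": 0},{"translation": [0.25,0.55,0],"delta_rot": [0,0,0.14],"jaw": 0},{"translation": [0.25,0.55,0],"delta_rot": [0,0,0.14],"jaw": 0},{"translation": [0.25,0.55,0],"delta_rot": [0,0,0.14],"jaw": 0}]'

```text
time: 8.8
tool_pos: [0.4666, 0.2277, 0.0672]
tool_rot: [-0.0, 0.837, 0.546, -0.0]
contact_force: [0.5, 0.7, -0.5]
gripper_width: 0.002
grasp_force: 0.0
```

```bash
python3 -c "
from h import *
where(); tip(); tip('side')"
```

```text
t 8.8 axis in tool cm [-3.81  2.05] psi 66.2 sel deg if aligned 80.6 z 0.0672 Ftool [0.83 0.23 0.49]
tip tool z -0.13460077337076976 world 0.06728707186866181
dark pts 1859 sel value deg pctl [62. 65. 83. 86. 92. 96. 99.]
tip tool z -0.09789288997826133 world 0.06725857939272743
dark pts 50 sel value deg pctl [84. 84. 85. 85. 87. 88. 91.]
```

It snapped into speed 2. Now the arc toward speed 3.

>>> send_rows --steps '[{"translation": [0.134,0.27,0],"delta_rot": [0,0,0.0698],"jaw": 0},{"translation": [0.248,0.549,0],"delta_rot": [0,0,0.1396],"jaw": 0},{"translation": [0.343,0.835,0],"delta_rot": [0,0,0.2094],"jaw": 0},{"translation": [0.418,1.127,0],"delta_rot": [0,0,0.2793],"jaw": 0},{"translation": [0.472,1.423,0],"delta_rot": [0,0,0.3491],"jaw": 0},{"translation": [0.505,1.723,0],"delta_rot": [0,0,0.4189],"jaw": 0},{"translation": [0.517,2.024,0],"delta_rot": [0,0,0.4887],"jaw": 0},{"translation": [0.508,2.325,0],"delta_rot": [0,0,0.5585],"jaw": 0}]'

```text
time: 9.7
tool_pos: [0.49, 0.2235, 0.0672]
tool_rot: [-0.001, 0.956, 0.293, 0.0]
contact_force: [0.8, 2.3, 0.5]
gripper_width: -0.004
grasp_force: 0.7
```

```bash
python3 -c "
from h import *
where(); tip(); tip('side'); print(state()['joint_pos'])"
```

```text
t 9.7 axis in tool cm [-3.84  2.11] psi 34.1 sel deg if aligned 112.7 z 0.0672 Ftool [ 1.98 -1.46 -0.5 ]
tip tool z -0.15427823008987968 world 0.06738264935739184
dark pts 1572 sel value deg pctl [ 93.  96. 103. 107. 113. 116. 118.]
tip tool z -0.27127926383887413 world 0.0675421274853333
dark pts 0 sel value deg pctl 
[ 2.88669657e-01 -9.78654135e-03  1.93917536e+00  3.03820315e-04
  1.21203990e+00  1.26194120e+00]
```

>>> send_rows --steps '[{"translation": [0.07,0.13,0],"delta_rot": [0,0,0.035],"jaw": 0},{"translation": [0.134,0.27,0],"delta_rot": [0,0,0.07],"jaw": 0},{"translation": [0.19,0.41,0],"delta_rot": [0,0,0.105],"jaw": 0},{"translation": [0.248,0.549,0],"delta_rot": [0,0,0.14],"jaw": 0},{"translation": [0.248,0.549,0],"delta_rot": [0,0,0.14],"jaw": 0},{"translation": [0.248,0.549,0],"delta_rot": [0,0,0.14],"jaw": 0},{"translation": [0.248,0.549,0],"delta_rot": [0,0,0.14],"jaw": 0},{"translation": [0.248,0.549,0],"delta_rot": [0,0,0.14],"jaw": 0}]'

```text
time: 10.6
tool_pos: [0.4951, 0.2198, 0.0672]
tool_rot: [0.0, 0.974, 0.227, -0.0]
contact_force: [-0.4, 0.2, 0.2]
gripper_width: 0.001
grasp_force: 0.0
```

```bash
python3 -c "
from h import *
where(); tip(); tip('side')"
```

```text
t 10.6 axis in tool cm [-3.81  2.06] psi 26.2 sel deg if aligned 120.6 z 0.0672 Ftool [-0.25 -0.39 -0.21]
tip tool z -0.03233552842849197 world 0.06720780530907412
dark pts 2038 sel value deg pctl [100. 103. 126. 129. 135. 140. 142.]
tip tool z -0.7253023660122867 world 0.0678794955936979
dark pts 2 sel value deg pctl [75. 75. 76. 76. 77. 78. 78.]
```

Speed 3. Same again for the last click.

>>> send_rows --steps '[{"translation": [0.134,0.27,0],"delta_rot": [0,0,0.0698],"jaw": 0},{"translation": [0.248,0.549,0],"delta_rot": [0,0,0.1396],"jaw": 0},{"translation": [0.343,0.835,0],"delta_rot": [0,0,0.2094],"jaw": 0},{"translation": [0.418,1.127,0],"delta_rot": [0,0,0.2793],"jaw": 0},{"translation": [0.472,1.423,0],"delta_rot": [0,0,0.3491],"jaw": 0},{"translation": [0.505,1.723,0],"delta_rot": [0,0,0.4189],"jaw": 0},{"translation": [0.517,2.024,0],"delta_rot": [0,0,0.4887],"jaw": 0},{"translation": [0.508,2.325,0],"delta_rot": [0,0,0.5585],"jaw": 0}]'

```text
time: 11.5
tool_pos: [0.5102, 0.2017, 0.0672]
tool_rot: [-0.001, 0.999, -0.052, 0.0]
contact_force: [1.0, 1.1, -0.2]
gripper_width: 0.001
grasp_force: 0.9
```

```bash
python3 -c "
from h import *
where(); tip(); print(state()['joint_pos'])"
```

```text
t 11.5 axis in tool cm [-3.82  2.12] psi -5.9 sel deg if aligned 152.7 z 0.0672 Ftool [ 0.89 -1.19  0.21]
tip tool z -0.059037749800835905 world 0.06731254477139685
dark pts 1642 sel value deg pctl [131. 135. 142. 147. 153. 156. 159.]
[2.39616370e-01 1.34312471e-02 1.91591495e+00 5.42927213e-04
 1.21159558e+00 1.91595874e+00]
```

>>> send_rows --steps '[{"translation": [0.07,0.13,0],"delta_rot": [0,0,0.035],"jaw": 0},{"translation": [0.134,0.27,0],"delta_rot": [0,0,0.07],"jaw": 0},{"translation": [0.19,0.41,0],"delta_rot": [0,0,0.105],"jaw": 0},{"translation": [0.248,0.549,0],"delta_rot": [0,0,0.14],"jaw": 0},{"translation": [0.248,0.549,0],"delta_rot": [0,0,0.14],"jaw": 0},{"translation": [0.248,0.549,0],"delta_rot": [0,0,0.14],"jaw": 0},{"translation": [0.248,0.549,0],"delta_rot": [0,0,0.14],"jaw": 0},{"translation": [0.248,0.549,0],"delta_rot": [0,0,0.14],"jaw": 0}]'

```text
time: 12.35
tool_pos: [0.5118, 0.1955, 0.0671]
tool_rot: [0.0, 0.993, -0.12, -0.0]
contact_force: [0.6, -0.6, -0.3]
gripper_width: -0.002
grasp_force: 0.0
```

```bash
python3 -c "
from h import *
where(); tip()"
```

```text
t 12.35 axis in tool cm [-3.8   2.06] psi -13.8 sel deg if aligned 160.6 z 0.0671 Ftool [0.74 0.43 0.34]
tip tool z -0.14847507212776162 world 0.06728083417181951
dark pts 1782 sel value deg pctl [138. 142. 149. 156. 162. 165. 167.]
```

Not snapped yet: the pointer is at about 158°, right at half-way. A few more degrees.

>>> send_rows --steps '[{"translation": [0.03,0.06,0],"delta_rot": [0,0,0.017],"jaw": 0},{"translation": [0.07,0.13,0],"delta_rot": [0,0,0.035],"jaw": 0},{"translation": [0.1,0.2,0],"delta_rot": [0,0,0.052],"jaw": 0},{"translation": [0.134,0.27,0],"delta_rot": [0,0,0.07],"jaw": 0},{"translation": [0.134,0.27,0],"delta_rot": [0,0,0.07],"jaw": 0},{"translation": [0.134,0.27,0],"delta_rot": [0,0,0.07],"jaw": 0},{"translation": [0.134,0.27,0],"delta_rot": [0,0,0.07],"jaw": 0},{"translation": [0.134,0.27,0],"delta_rot": [0,0,0.07],"jaw": 0}]'

```text
time: 13.2
tool_pos: [0.5125, 0.1926, 0.0672]
tool_rot: [-0.0, 0.988, -0.155, -0.0]
contact_force: [-0.6, 0.3, -0.6]
gripper_width: -0.001
grasp_force: 0.0
```

```bash
python3 -c "
from h import *
where(); tip()"
```

```text
t 13.2 axis in tool cm [-3.8   2.07] psi -17.8 sel deg if aligned 164.6 z 0.0672 Ftool [-0.64 -0.09  0.57]
tip tool z -0.07529442418609915 world 0.06725493068667417
dark pts 2126 sel value deg pctl [142. 147. 168. 173. 178. 183. 186.]
```

It snapped into speed 4. Back off and rise, then go over the start button.

>>> send_rows --steps '[{"translation": [0,-0.5,0],"delta_rot": [0,0,0],"jaw": 0},{"translation": [0,-1,0],"delta_rot": [0,0,0],"jaw": 0},{"translation": [0,-1,-3],"delta_rot": [0,0,0],"jaw": 0},{"translation": [0,-1,-7],"delta_rot": [0,0,0],"jaw": 0},{"translation": [0,-1,-10],"delta_rot": [0,0,0],"jaw": 0},{"translation": [0,-1,-12],"delta_rot": [0,0,0],"jaw": 0},{"translation": [0,-1,-12],"delta_rot": [0,0,0],"jaw": 0},{"translation": [0,-1,-12],"delta_rot": [0,0,0],"jaw": 0}]'

```text
time: 14.05
tool_pos: [0.5156, 0.2023, 0.1868]
tool_rot: [-0.0, 0.988, -0.155, 0.0]
contact_force: [-0.5, 0.4, -0.2]
gripper_width: 0.002
grasp_force: 0.0
```

```bash
python3 -c "
from h import *
tip()
P,g=cloud(load('wrist'))
k=(abs(P[:,2]-.092)<.004)&(np.hypot(P[:,0]-.542,P[:,1]-.0625)<.022)
print('button',k.sum(),np.median(P[k],0),P[k].min(0),P[k].max(0))
P,g=cloud(grab('top'))
k=(abs(P[:,2]-.096)<.005)&(np.hypot(*(P[:,:2]-A).T)<.055)
r=P[k,:2]-A; print('bar top',k.sum(),'sel',146.8-np.degrees(np.arctan2(*r.mean(0)[::-1])))
goto([.542,.0625,.115],np.radians(-17.8))"
```

```text
tip tool z -16.214059060879585 world 0.20299222005774778
dark pts 454 sel value deg pctl [168. 170. 172. 176. 182. 185. 188.]
button 1093 [0.54291612 0.0623657  0.09087398] [0.52867052 0.04794956 0.08803118] [0.55607117 0.07538274 0.09316688]
bar top 33 sel 180.51199266755287
t 14.15 pos [0.5145 0.2019 0.1849] F [-1.12  0.42 -0.35] w -0.002 q [ 0.24 -0.1   1.81  0.    1.43  2.12]
move cm [ 6.9  12.42  7.  ] rot [ 0.002  0.003 -0.   ]
```

The selector reads 180°, speed 4, and the button is at (0.5425, 0.062).

>>> send_rows --steps '[{"translation": [2,4,0],"delta_rot": [0,0,0],"jaw": 0},{"translation": [4,8,0],"delta_rot": [0,0,0],"jaw": 0},{"translation": [6,11,1],"delta_rot": [0,0,0],"jaw": 0},{"translation": [6.9,12.4,3],"delta_rot": [0,0,0],"jaw": 0},{"translation": [6.9,12.4,5],"delta_rot": [0,0,0],"jaw": 0},{"translation": [6.9,12.4,7],"delta_rot": [0,0,0],"jaw": 0},{"translation": [6.9,12.4,8],"delta_rot": [0,0,0],"jaw": 0},{"translation": [6.9,12.4,8],"delta_rot": [0,0,0],"jaw": 0}]'

```text
time: 14.95
tool_pos: [0.5411, 0.0629, 0.1038]
tool_rot: [0.0, 0.988, -0.155, -0.003]
contact_force: [-0.8, 0.8, 0.7]
gripper_width: 0.002
grasp_force: 0.0
```

```bash
python3 -c "
from h import *
tip();goto([.5425,.062,.079],np.radians(-17.8))"
```

```text
tip tool z -16.81130126093553 world 0.12058883334835198
dark pts 151 sel value deg pctl [173. 174. 175. 177. 179. 181. 183.]
t 15.0 pos [0.5423 0.063  0.1057] F [-0.84 -0.13 -0.26] w 0.002 q [-0.02 -0.04  1.9   0.    1.29  1.86]
move cm [0.06 0.09 2.67] rot [ 0.001  0.003 -0.   ]
```

>>> send_rows --steps '[{"translation": [0,0,1],"delta_rot": [0,0,0],"jaw": 0},{"translation": [0,0,2],"delta_rot": [0,0,0],"jaw": 0},{"translation": [0,0,2.5],"delta_rot": [0,0,0],"jaw": 0},{"translation": [0,0,2.7],"delta_rot": [0,0,0],"jaw": 0},{"translation": [0,0,2.9],"delta_rot": [0,0,0],"jaw": 0},{"translation": [0,0,3.1],"delta_rot": [0,0,0],"jaw": 0},{"translation": [0,0,3.2],"delta_rot": [0,0,0],"jaw": 0},{"translation": [0,0,3.2],"delta_rot": [0,0,0],"jaw": 0}]'

```text
time: 15.8
tool_pos: [0.5435, 0.0629, 0.0756]
tool_rot: [-0.0, 0.988, -0.155, 0.0]
contact_force: [-2.1, 0.8, 2.8]
gripper_width: 0.001
grasp_force: 1.4
```

```bash
python3 -c "
from h import *
where()"
```

```text
t 15.8 axis in tool cm [-10.72  -9.33] psi -17.8 sel deg if aligned 164.6 z 0.0756 Ftool [-2.28 -0.12 -2.75]
```

>>> send_rows --steps '[{"translation": [0,0,0.1],"delta_rot": [0,0,0],"jaw": 0},{"translation": [0,0,0.2],"delta_rot": [0,0,0],"jaw": 0},{"translation": [0,0,0.3],"delta_rot": [0,0,0],"jaw": 0},{"translation": [0,0,0.4],"delta_rot": [0,0,0],"jaw": 0},{"translation": [0,0,0.5],"delta_rot": [0,0,0],"jaw": 0},{"translation": [0,0,0.55],"delta_rot": [0,0,0],"jaw": 0},{"translation": [0,0,0.55],"delta_rot": [0,0,0],"jaw": 0},{"translation": [0,0,0.55],"delta_rot": [0,0,0],"jaw": 0}]'

```text
time: 16.6
tool_pos: [0.5437, 0.0629, 0.0719]
tool_rot: [0.0, 0.988, -0.155, -0.0]
contact_force: [-7.7, 0.5, 14.1]
gripper_width: 0.002
grasp_force: 7.1
```

```bash
python3 -c "
from h import *
where()"
```

```text
t 16.6 axis in tool cm [-10.74  -9.32] psi -17.8 sel deg if aligned 164.6 z 0.0719 Ftool [ -7.5    1.85 -14.11]
```

14 N is well past the 5 N needed and motion has stalled, so the button is bottomed. Releasing.

>>> send_rows --steps '[{"translation": [0,0,0.05],"delta_rot": [0,0,0],"jaw": 0},{"translation": [0,0,-0.5],"delta_rot": [0,0,0],"jaw": 0},{"translation": [0,0,-1.5],"delta_rot": [0,0,0],"jaw": 0},{"translation": [0,0,-4],"delta_rot": [0,0,0],"jaw": 0},{"translation": [0,0,-7],"delta_rot": [0,0,0],"jaw": 0},{"translation": [0,0,-11],"delta_rot": [0,0,0],"jaw": 0},{"translation": [0,-5,-15],"delta_rot": [0,0,0],"jaw": 0},{"translation": [-4,-5,-17],"delta_rot": [0,0,0],"jaw": 0}]'

```text
time: 17.4
tool_pos: [0.5232, 0.1233, 0.2394]
tool_rot: [-0.0, 0.988, -0.156, -0.0]
contact_force: [-0.7, -0.1, 1.2]
gripper_width: 0.0
grasp_force: 0.0
```

```bash
python3 -c "
from h import *
where()
f=grab('side'); cv2.imwrite('pics/side9.png',cv2.resize(f['pixels'][170:350,270:450],(600,600),interpolation=cv2.INTER_CUBIC))
f=grab('wrist'); P,g=cloud(f)
k=(abs(P[:,2]-.092)<.006)&(np.hypot(P[:,0]-.5425,P[:,1]-.062)<.010)
print('button',k.sum(),np.median(P[k],0)if k.sum() else '')"
```

```text
t 17.4 axis in tool cm [-6.94 -4.19] psi -17.9 sel deg if aligned 164.7 z 0.2394 Ftool [-0.65  0.26 -1.15]
button 357 [0.54248114 0.06206536 0.09096871]
```

View pics/side9.png

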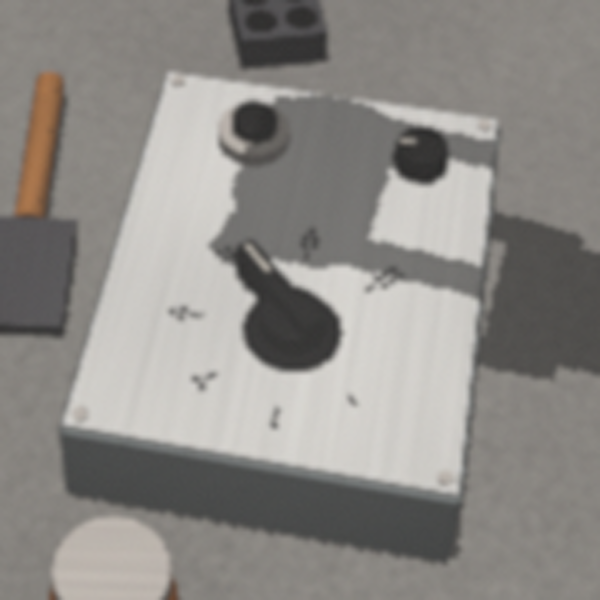

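The enlarged side view shows the pointer end at (245,248) in the four-dot position, between marks 3 (185,313) and 5 (310,240). The button is up at z 0.091, and the dimmer, jar, mould and paddle look undisturbed.

```bash
python3 -c "
from h import *
print(job_done())"
```

```text
the job is handed in; nothing more can be done
None
```

The selector was pushed from speed 1 to speed 4 and reads 180°; the start button was then pressed down with 14 N and came back up, and I handed the job in at about 17.5 s with the gripper clear of everything.

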